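# Push the red stock carton through the size gauge

### The arm

A 6-joint arm with a two-finger parallel gripper is mounted at the origin on the work surface. World frame = base frame: x ahead of the robot, y to its left, z up, the work surface at z = 0. Lengths are in m, angles in degrees, forces in N, time in s.
With the tool pointing down it reaches from about 0.275 to 0.75 m from the base axis. Payload 10.2 kg.
Tool frame: the origin (TCP) lies at the very end of the fingers, on their centre line; the grasp point (between the pads) lies 19 mm behind it; z points along the fingers, y is the direction in which the jaws open and shut (so a half turn about z gives the same grasp; the last joint's range is limited). The gripper opens to 85 mm and grips with 20 to 120 N. Pads are 22 mm wide; open, the fingers measure 114 mm over their backs; the gripper's body (76 mm by 85 mm) begins 54 mm behind the grasp point. The pads swing forward as they close: fully open they stand 13 mm farther back than shut.
Start: joints at [-12.8, 17.928, 85.812, -0, 76.261, -12.8], TCP at [0.525, -0, 0.231] pointing down, gripper open.
Joint ranges: [-168.41, 168.41], [-55.51, 124.54], [10.69, 146.95], [-70.63, 250.63], [1, 178], [-165.06, 165.06]. Speed limits (degrees/s): [136.94, 136.94, 172.46, 180, 180, 180].

### API

Orientations are given as a 3x3 rotation matrix whose columns are the frame's x, y, z axes.
In Python, from bench import r, get_image, camera_model gives the robot as it stands. The module is installed in compiled form; this text tells all that it offers.
- The arm moves only by the tool arm_command, never from a script. Its argument "increments" is a list of rows, each a list of 7 numbers: the turn, a rotation vector about the world's x, y, z in rad, then the shift along the world's x, y, z in m, then the closure, from 0 (fully open) to 1 (shut). A call has 1 to 20 rows; each row is the pose to reach, as a shift and turn from the pose measured when the call began; what a row does not reach only later rows make up. A row lasts 1/8 s, in which the tool goes at most 62.5 mm and 10.7 degrees, less where a joint would pass 70% of its speed; a pose out of reach is approached as far as the arm can. A call with a gripper value outside its range is refused whole. The fingers move at their own pace and stop on an object; the grip force is fixed at half the most. Time passes only in rows, so rows that repeat a pose let the fingers close. It gives the time, the measured TCP pose, the force and the opening at its end, in the units of the state.
- r.state(): the state, without advancing time (a new reading comes with each control period).
- get_image(name): name is "scene" or "side" or "wrist"; returns (picture, depth): 384x512x3 uint8, red, green, blue; 384x512 float32, m along the optical axis (not along the pixel's ray), 0 where there is no reading.
- camera_model(name): a dict with "fx", "fy", "cx", "cy" (pixels), "R" (3x3) and "t" (3): a world point X has camera coordinates R X + t. Camera axes: x right, y down, z forward; pixel columns grow to the right and rows downward; lengths in m; the calibration is good to about 2 mm. A picture is of the moment at which its call begins: read the wrist's pose just before it. camera_model takes no time and is no camera call; for the wrist camera it gives the pose at the moment of the call.
- r.finish_job(): hands the job in, once; it reports no verdict.
The state is a dict: "time_s": time; "joint_positions": joint angles; "joint_velocities": joint speeds; "joint_efforts": joint torques, N m; "position": TCP position; "tool_rot": TCP orientation; "wrist_force": force on the tool from outside, world axes, zero at the start; "ft_torque": the same for the moment, N m; "gripper_width": finger opening in m.
Only numpy, scipy, OpenCV 4.12 (cv2) and the standard library are available. Lean on these libraries where they do the work, as an engineer would, in place of code of your own. Each camera call takes 0.05 s, during which the arm holds its last target.

### The job

Check the red carton at the packing bench: push it along the bench top, end first, through the gap between the two yellow posts of the size gauge, and on until it lies wholly on the green outbound mat on the other side. Only push it with the fingers: it must stay flat on the bench and never be picked up or tipped. Leave the blue carton, tape roll and stapler where they are.

Things in the scene. Friction and masses are not known exactly. Their poses are not given: they have to be found in the camera images.
- red_carton: Red stock box with a dark lid line and white labels, closed, rigid, loose: 70 mm wide (its x), 100 mm long (its y), 50 mm high, 0.2 to 0.45 kg. Origin at the centre of its underside; z up. It starts about the grey mat, askew to the lane by up to 20 degrees and up to 40 mm off its centre line. It slides under a push of about 1 to 4 N.
- red_corner0 (a point): Corner of the red carton's underside, at x +35 mm, y +50 mm of the carton.
- red_corner1 (a point): Corner of the red carton's underside, at x +35 mm, y -50 mm of the carton.
- red_corner2 (a point): Corner of the red carton's underside, at x -35 mm, y -50 mm of the carton.
- red_corner3 (a point): Corner of the red carton's underside, at x -35 mm, y +50 mm of the carton.
- gauge: Fixed size gauge: two yellow round posts with black bands, 30 mm in diameter, 60 mm high, at x = +54 and -54 mm: a clear gap of 78 mm, 4 mm each side of the carton. From each a steel fence, 12 mm thick, 40 mm high, runs outward to x = 145 mm. Origin on the bench midway between the posts; y is the lane through the gap (across the robot's view), z up. Nothing spans the gap above or below.
- in_mat: Grey mat with a white border, flat (1 mm, seen only, no edge to catch), 120 mm (x) by 160 mm (y), where the red carton starts. Origin at its centre, axes parallel to the gauge's. Centred on the lane, 150 mm from the gauge's origin, on either the gauge's +y or its -y side.
- out_mat: Green outbound mat with a white border, flat (1 mm, seen only, no edge to catch), 120 mm (x) by 160 mm (y) including the border. Origin at its centre, axes parallel to the gauge's. Centred on the lane, 150 mm from the gauge's origin on the side away from the grey mat. The goal of the push.
- blue_carton: A blue carton of the same size and shape as the red one (70 x 100 x 50 mm, origin at the centre of its underside), loose, beside the lane beyond the gauge's far fence. To be left alone.
- tape_roll: Amber roll of packing tape lying flat: ring of 100 mm outside and 76 mm inside diameter, 48 mm high, loose, beside the lane on the far side. Origin at the centre of its underside. To be left alone.
- stapler: Black and green stapler, 36 x 130 x 46 mm, loose, to the left. Origin under its centre. To be left alone.
There are look-alikes about, which are no part of the job. Of the things like the red_carton, leave any that is purple; of the rest the smaller one is meant.

How it is judged:
By the outcome, as a careful person would: the job done as asked, in the order asked, and still so for the second after the job is handed in, with the robot touching nothing.
It also fails if it takes over 61 s, if anything falls off the work surface, if the arm or the gripper's body presses on something with over 40 N, if the wrist force passes 120 N, or if a joint passes its speed limit or range.

## Working session

There is one attempt and no reset: what is moved stays moved. The work goes in short steps, Python scripts to look and compute and a tool call to move; the robot and the scene stay as the last step left them, time stands still between calls to the robot, and variables do not carry over. Pictures are saved under pics/ and viewed, and the job is handed in when it is done.

Besides the shell and the picture viewer there is one more tool, called after ">>>" by a JSON object that holds its "name" and its "arguments". arm_command: Moves the arm, as the interface text tells. Its arguments: {"type":"object","properties":{"increments":{"type":"array"}},"required":["increments"]}

```bash
mkdir -p pics
python3 - <<'E'
from bench import r,get_image,camera_model
import cv2,numpy as np
for n in ["scene","side"]:
    p,d=get_image(n); cv2.imwrite(f"pics/{n}0.png",p[:,:,::-1]); np.savez(f"{n}0.npz",p=p,d=d)
    m=camera_model(n); print(n,m)
s=r.state(); print(s["time_s"],s["position"],s["tool_rot"],s["gripper_width"])
E
```

```text
scene {'fx': 477.12487944091674, 'fy': 477.12487944091674, 'cx': 250.32989132124374, 'cy': 192.69148238635074, 'R': array([[ 0.82827651,  0.559976  , -0.01961904],
       [ 0.40915979, -0.62837976, -0.66160951],
       [-0.38281365,  0.53996829, -0.74959186]]), 't': array([-0.47200011, -0.17731351,  1.63068068])}
side {'fx': 425.1347827330397, 'fy': 425.1347827330397, 'cx': 252.21644665619985, 'cy': 187.603541741261, 'R': array([[ 0.86564877, -0.50061444, -0.0061151 ],
       [-0.38445043, -0.65685788, -0.64864134],
       [ 0.32070247,  0.56384653, -0.76106965]]), 't': array([-0.47375943,  0.26155552,  1.321853  ])}
0.1 [5.24786358e-01 2.78326849e-05 2.30813751e-01] [[-1.41972093e-05  9.99999417e-01 -1.07994198e-03]
 [ 9.99999975e-01  1.44387119e-05  2.23618135e-04]
 [ 2.23633597e-04 -1.07993878e-03 -9.99999392e-01]] 0.08515415611751173
```

View pics/scene0.png

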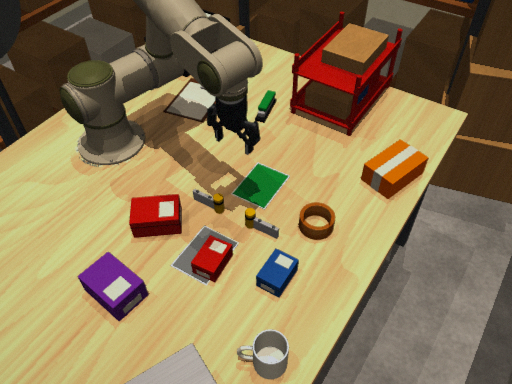

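View pics/side0.png

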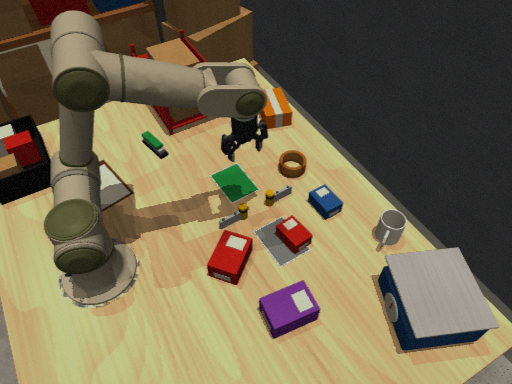

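The target is the small red carton on the grey mat (scene ≈(212,255), side ≈(293,233)). The larger red box at scene (157,215) is a look-alike. The posts are at scene (218,203) and (250,217), with the green mat beyond them.

```bash
cat > h.py <<'E'
import cv2,numpy as np
from bench import r,get_image,camera_model
def ray(m,u,v,z):
    u=np.asarray(u,float);v=np.asarray(v,float)
    d=np.stack([(u-m['cx'])/m['fx'],(v-m['cy'])/m['fy'],np.ones_like(u)],-1)@m['R']
    c=-m['R'].T@m['t']
    return c+d*((z-c[2])/d[...,2])[...,None]
def cloud(m,d):
    v,u=np.mgrid[:384,:512]
    q=np.stack([(u-m['cx'])/m['fx']*d,(v-m['cy'])/m['fy']*d,d],-1)
    P=(q-m['t'])@m['R']; P[d<=0]=np.nan; return P
def hsv(p): return cv2.cvtColor(p,cv2.COLOR_RGB2HSV)
def comps(mask,amin=15):
    n,l,s,c=cv2.connectedComponentsWithStats(mask.astype(np.uint8))
    return [(l==i,s[i],c[i]) for i in range(1,n) if s[i,4]>=amin]
def red(p,d,m,out=True):
    H=hsv(p);P=cloud(m,d)
    mk=((H[...,0]<8)|(H[...,0]>172))&(H[...,1]>120)&(H[...,2]>50)
    mk=cv2.morphologyEx(mk.astype(np.uint8),cv2.MORPH_CLOSE,np.ones((9,9)))
    res=[]
    for k,s,c in comps(mk,150):
        Z=P[...,2]
        t=k&(Z>.040)&(Z<.062)
        if t.sum()<80: continue
        # top face, cast on z=.05 plane
        v,u=np.nonzero(t&(abs(Z-np.median(Z[t]))<.006))
        X=ray(m,u,v,.05)[:,:2]
        (cx,cy),(w,h),a=cv2.minAreaRect((X*1000).astype(np.float32))
        if w>h: w,h=h,w; a+=90
        if a>90:a-=180
        res.append((c.round(0),int(t.sum()),round(float(np.median(Z[t])),4),(round(cx,1),round(cy,1)),(round(w,1),round(h,1)),round(a,1)))
        # a: for w<h: angle of w-side from +x
    return res
E
python3 - <<'E'
from h import *
for n in ["scene","side"]:
    f=np.load(f"{n}0.npz");p,d=f['p'],f['d'];m=camera_model(n);P=cloud(m,d);H=hsv(p)
    print(n)
    for x in red(p,d,m): print(' red',x)
    y=(H[...,0]>18)&(H[...,0]<32)&(H[...,1]>170)&(P[...,2]>.02)&(P[...,2]<.075)&(abs(P[...,0]-.5)<.4)
    for k,s,c in comps(y,10): 
        t=k&(P[...,2]>.052); v,u=np.nonzero(t)
        if len(u)>3: X=ray(m,u,v,.06); print(' y',c.round(),len(u),X.mean(0).round(4),(X.max(0)-X.min(0)).round(3),np.nanmedian(P[t],0).round(4))
    g=(H[...,0]>45)&(H[...,0]<80)&(H[...,1]>120)&(P[...,2]<.012)
    for k,s,c in comps(g,150):
        v,u=np.nonzero(k); X=ray(m,u,v,.001)[:,:2]; print(' g',c.round(),cv2.minAreaRect((X*1000).astype(np.float32)))
    for k,s,c in comps((P[...,2]>.03)&(P[...,2]<.07)&(P[...,0]>.3)&(P[...,0]<.75)&(abs(P[...,1])<.5),60):
        v,u=np.nonzero(k);print(' obj',c.round(),len(u),np.nanmin(P[k],0).round(3),np.nanmax(P[k],0).round(3))
E
```

```text
scene
 red (array([342.,  78.]), 455, 0.0542, (546.9, 629.9), (245.2, 354.5), -0.1)
 red (array([154., 216.]), 247, 0.0511, (403.8, -200.2), (70.0, 152.5), -22.9)
 red (array([212., 258.]), 910, 0.0501, (588.0, -206.8), (72.4, 102.4), 6.6)
 y [218. 201.] 76 [ 0.4904 -0.0476  0.06  ] [0.031 0.032 0.   ] [ 0.49   -0.0476  0.0599]
 y [250. 213.] 84 [ 0.598  -0.0432  0.06  ] [0.033 0.033 0.   ] [ 0.598  -0.0429  0.0596]
 g [260. 185.] ((535.4951171875, 106.90808868408203), (109.42508697509766, 149.71751403808594), 2.5357885360717773)
 obj [266. 101.] 215 [0.328 0.367 0.03 ] [0.377 0.484 0.053]
 obj [324. 111.] 854 [0.427 0.45  0.03 ] [0.671 0.5   0.07 ]
 obj [211. 198.] 239 [ 0.4   -0.062  0.03 ] [ 0.504 -0.03   0.065]
 obj [155. 213.] 1402 [ 0.3   -0.261  0.03 ] [ 0.452 -0.104  0.07 ]
 obj [308. 212.] 241 [0.707 0.009 0.03 ] [0.75  0.108 0.054]
 obj [258. 220.] 273 [ 0.582 -0.056  0.03 ] [ 0.689 -0.026  0.065]
 obj [212. 255.] 1005 [ 0.547 -0.26   0.03 ] [ 0.628 -0.151  0.057]
 obj [270. 266.] 425 [ 0.718 -0.199  0.03 ] [ 0.75  -0.096  0.056]
 obj [118. 297.] 630 [ 0.356 -0.471  0.03 ] 
[... 655 characters left out ...]
2578125, 149.68434143066406), 2.209582805633545)
 obj [184. 119.] 408 [0.43  0.455 0.03 ] [0.592 0.5   0.07 ]
 obj [153. 141.] 207 [0.325 0.369 0.03 ] [0.377 0.485 0.057]
 obj [287. 165.] 155 [0.706 0.012 0.03 ] [0.749 0.109 0.056]
 obj [276. 193.] 177 [ 0.58  -0.051  0.03 ] [ 0.687 -0.022  0.067]
 obj [321. 201.] 305 [ 0.717 -0.195  0.03 ] [ 0.75  -0.093  0.058]
 obj [236. 213.] 202 [ 0.398 -0.056  0.03 ] [ 0.503 -0.026  0.067]
 obj [294. 232.] 683 [ 0.545 -0.255  0.03 ] [ 0.627 -0.148  0.058]
 obj [231. 256.] 1048 [ 0.3   -0.257  0.03 ] [ 0.448 -0.1    0.07 ]
 obj [383. 280.] 71 [ 0.701 -0.5    0.031] [ 0.724 -0.456  0.069]
 obj [286. 318.] 541 [ 0.355 -0.466  0.03 ] [ 0.494 -0.354  0.07 ]
```

Run:
```python
import cv2
a=cv2.imread('pics/scene0.png')[160:300,150:350]; cv2.imwrite('pics/sc_crop.png',cv2.resize(a,None,fx=4,fy=4,interpolation=cv2.INTER_CUBIC))
```

```text
(no output)
```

View pics/sc_crop.png

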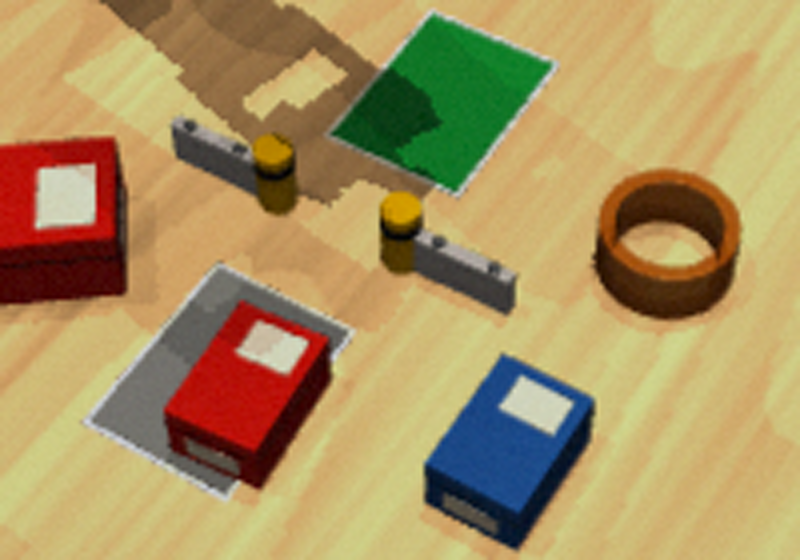

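>>> {"name": "arm_command", "arguments": {"increments": [[0, 0, -1.529, 0.15, -0.205, -0.06, 0.4], [0, 0, -1.529, 0.15, -0.205, -0.06, 0.4], [0, 0, -1.529, 0.15, -0.205, -0.06, 0.4], [0, 0, -1.529, 0.15, -0.205, -0.06, 0.4], [0, 0, -1.529, 0.15, -0.205, -0.06, 0.4], [0, 0, -1.529, 0.15, -0.205, -0.06, 0.4], [0, 0, -1.529, 0.15, -0.205, -0.06, 0.4], [0, 0, -1.529, 0.15, -0.205, -0.06, 0.4], [0, 0, -1.529, 0.15, -0.205, -0.06, 0.4], [0, 0, -1.529, 0.15, -0.205, -0.06, 0.4], [0, 0, -1.529, 0.15, -0.205, -0.06, 0.4], [0, 0, -1.529, 0.15, -0.205, -0.06, 0.4]]}}

```text
time_s: 1.6
position: [0.6748, -0.2049, 0.1708]
tool_rot: [[0.999, 0.043, 0.0], [0.043, -0.999, 0.001], [0.0, -0.001, -1.0]]
wrist_force: [-0.2, 0.3, 0.3]
gripper_width: 0.0513
```

Run:
```python
from h import *
s=r.state(); print(s["time_s"],s["position"],s["tool_rot"].round(3) if hasattr(s["tool_rot"],'round') else s["tool_rot"],s["gripper_width"],s["joint_positions"])
m=camera_model("wrist");p,d=get_image("wrist");cv2.imwrite("pics/w1.png",p[:,:,::-1]);print(m, d[150:250:30,200:300:30])
P=cloud(m,d)
for x in red(p,d,m): print(x)
```

```text
1.6 [ 0.67477279 -0.20494563  0.17078778] [[ 0.999  0.043  0.   ]
 [ 0.043 -0.999  0.001]
 [ 0.    -0.001 -1.   ]] 0.05127606600697111 [-2.64097622e+01  4.42652910e+01  5.30823211e+01  6.20015037e-02
  8.26713082e+01  6.11239364e+01]
{'fx': 337.2743865236042, 'fy': 337.2743865236042, 'cx': 252.54607416929133, 'cy': 187.25384248006375, 'R': array([[ 0.0425298 , -0.99909391, -0.0016056 ],
       [-0.94834229, -0.04087498,  0.31460473],
       [-0.3143853 , -0.01185742, -0.94922141]]), 't': array([-0.23313243,  0.609556  ,  0.53280332])} [[0.3184563  0.31814563 0.318741   0.31772226]
 [0.32873702 0.32815522 0.3274616  0.32795805]
 [0.33677182 0.33843338 0.33802226 0.33653635]
 [0.29819867 0.29331976 0.2927563  0.29335862]]
(array([253., 261.]), 6142, 0.0502, (587.6, -203.0), (72.3, 98.9), 6.3)
```

View pics/w1.png

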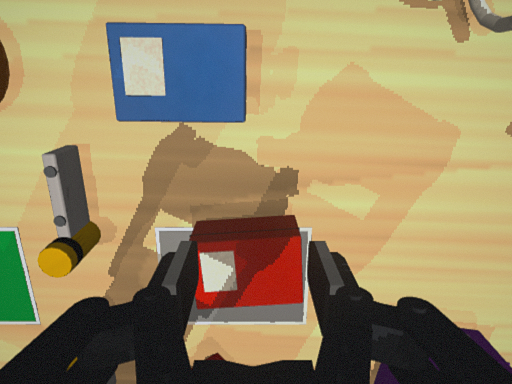

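>>> {"name": "arm_command", "arguments": {"increments": [[0, 0, 0, 0, 0, -0.06, 0.4], [0, 0, 0, 0, 0, -0.12, 0.4], [0, 0, 0, 0, 0, -0.15, 0.4], [0, 0, 0, 0, 0, -0.158, 0.4], [0, 0, 0, 0, 0, -0.158, 0.4]]}}

```text
time_s: 2.28
position: [0.6752, -0.2052, 0.0138]
tool_rot: [[0.999, 0.043, 0.001], [0.043, -0.999, 0.001], [0.001, -0.001, -1.0]]
wrist_force: [-0.3, -0.1, 1.2]
gripper_width: 0.0515
```

Run:
```python
from h import *
s=r.state(); print(s["time_s"],s["position"],s["wrist_force"])
m=camera_model("wrist");p,d=get_image("wrist");cv2.imwrite("pics/w2.png",p[:,:,::-1])
p,d=get_image("scene");cv2.imwrite("pics/s2.png",cv2.resize(p[140:300,140:350,::-1],None,fx=3,fy=3))
# post in w1 image
```

```text
2.275 [ 0.67523488 -0.20517337  0.0137698 ] [-0.31558661 -0.0664644   1.2117218 ]
```

View pics/w2.png

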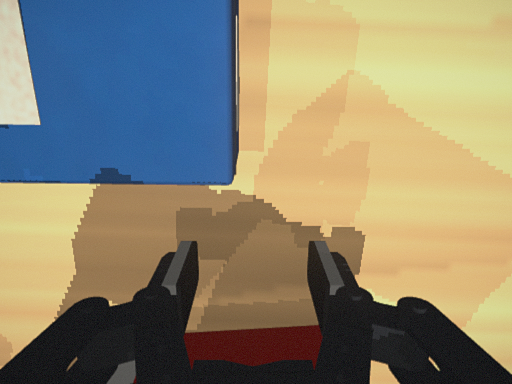

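View pics/s2.png

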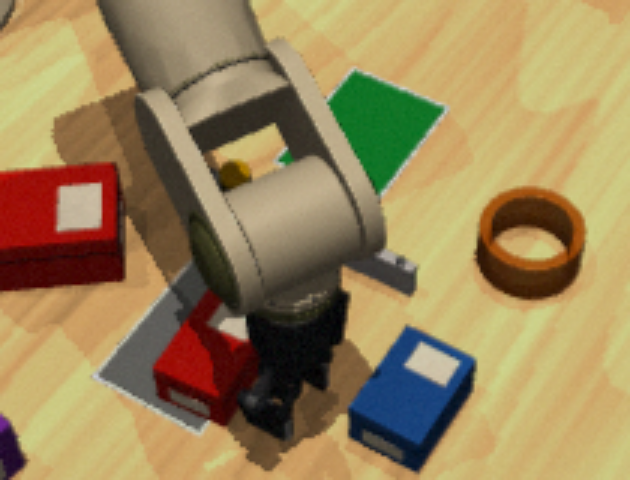

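>>> {"name": "arm_command", "arguments": {"increments": [[0, 0, 0, -0.01, 0, 0, 0.4], [0, 0, 0, -0.02, -0.001, 0, 0.4], [0, 0, 0, -0.03, -0.001, 0, 0.4], [0, 0, 0, -0.036, -0.001, 0, 0.4], [0, 0, 0, -0.042, -0.002, 0, 0.4], [0, 0, 0, -0.048, -0.002, 0, 0.4], [0, 0, 0, -0.053, -0.002, 0, 0.4], [0, 0, 0, -0.058, -0.002, 0, 0.4], [0, 0, 0, -0.063, -0.003, 0, 0.4], [0, 0, 0, -0.067, -0.003, 0, 0.4], [0, 0, 0, -0.07, -0.003, 0, 0.4], [0, 0, 0, -0.072, -0.003, 0, 0.4], [0, 0, 0, -0.072, -0.003, 0, 0.4]]}}

```text
time_s: 4.0
position: [0.6033, -0.2084, 0.0147]
tool_rot: [[0.999, 0.043, 0.002], [0.043, -0.999, -0.0], [0.002, 0.0, -1.0]]
wrist_force: [1.7, 0.5, 2.7]
gripper_width: 0.0516
```

Run:
```python
from h import *
s=r.state(); print(s["time_s"],s["position"],s["wrist_force"])
for n in ["scene","side"]:
    m=camera_model(n);p,d=get_image(n);np.savez(f"{n}3.npz",p=p,d=d)
    for x in red(p,d,m): print(n,x)
    cv2.imwrite(f"pics/{n}3.png",cv2.resize(p[120:300,140:350,::-1],None,fx=3,fy=3))
```

```text
4.0 [ 0.60334746 -0.20836294  0.01465062] [1.73267355 0.53626623 2.66945839]
scene (array([342.,  78.]), 452, 0.0534, (548.0, 630.8), (246.8, 353.0), -0.2)
scene (array([153., 217.]), 241, 0.0514, (397.6, -215.8), (13.7, 132.7), -50.0)
scene (array([193., 257.]), 274, 0.0502, (548.0, -220.9), (48.1, 72.5), 2.7)
side (array([58., 10.]), 216, 0.0515, (281.4, 1583.1), (117.3, 281.1), 68.6)
side (array([ 22., 147.]), 118, 0.0512, (-78.5, 646.2), (72.7, 172.2), -1.5)
side (array([286., 237.]), 629, 0.051, (556.3, -199.5), (71.1, 102.6), 2.2)
side (array([229., 258.]), 172, 0.0513, (367.3, -217.6), (79.1, 155.6), -86.7)
```

View pics/side3.png

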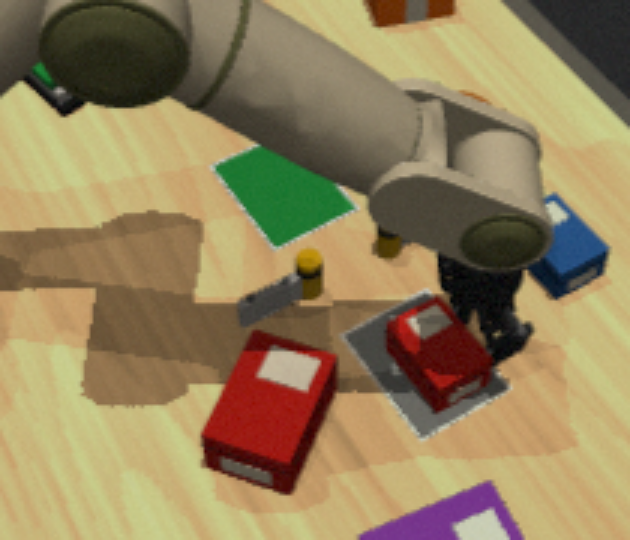

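The side view shows the carton aligned (2.2° against the lane's 2.4°) and about 9 mm right of the lane centre. I'll push the rest, then back off and raise to check.

>>> {"name": "arm_command", "arguments": {"increments": [[0, 0, 0, -0.003, 0, 0, 0.4], [0, 0, 0, -0.006, 0, 0, 0.4], [0, 0, 0, -0.008, 0, 0, 0.4], [0, 0, 0, -0.009, 0, 0, 0.4], [0, 0, 0, -0.009, 0, 0, 0.4], [0, 0, 0, -0.009, 0, 0, 0.4], [0, 0, 0, 0.015, 0, 0, 0.4], [0, 0, 0, 0.04, 0, 0, 0.4], [0, 0, 0, 0.05, 0, 0.05, 0.4], [0, 0, 0, 0.05, 0, 0.11, 0.4], [0, 0, 0, 0.05, -0.06, 0.14, 0.4], [0, 0, 0, 0.05, -0.12, 0.14, 0.4], [0, 0, 0, 0.05, -0.17, 0.14, 0.4], [0, 0, 0, 0.05, -0.17, 0.14, 0.4]]}}

```text
time_s: 5.85
position: [0.6513, -0.382, 0.1522]
tool_rot: [[0.999, 0.038, -0.001], [0.038, -0.999, 0.001], [-0.001, -0.002, -1.0]]
wrist_force: [-0.2, 0.9, -0.8]
gripper_width: 0.0516
```

Run:
```python
from h import *
s=r.state(); print(s["time_s"],s["position"],s["wrist_force"])
g={"scene":((.4904,-.0476),(.598,-.0432)),"side":((.4868,-.0412),(.5938,-.0366))}
for n in ["scene","side"]:
    m=camera_model(n);p,d=get_image(n)
    for x in red(p,d,m):
        if abs(x[3][0]-560)<60 and abs(x[3][1]+200)<60:
            a,b=map(np.array,g[n]);c=(a+b)/2;e=(b-a)/np.linalg.norm(b-a);q=np.array(x[3])/1000-c
            print(n,x,'lat',q@e,'along',q@[-e[1],e[0]],np.degrees(np.arctan2(e[1],e[0])))
    cv2.imwrite(f"pics/{n}4.png",cv2.resize(p[120:300,140:350,::-1],None,fx=3,fy=3))
```

```text
5.85 [ 0.65132938 -0.38195408  0.15216942] [-0.24049105  0.93549534 -0.80111782]
scene (array([208., 251.]), 403, 0.05, (555.7, -204.8), (61.0, 100.2), 1.1) lat 0.0049776244041743285 along -0.15973676237889317 2.3416454621991463
side (array([283., 239.]), 615, 0.0509, (546.4, -200.1), (70.2, 103.9), 2.0) lat -0.0008293274317564865 along -0.16131324253145166 2.4616672430622044
```

View pics/scene4.png

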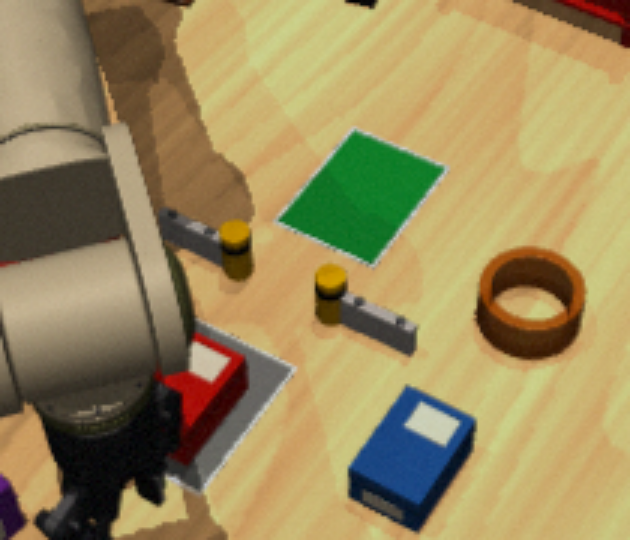

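Carton centred to about 1 mm: side gives −0.8 mm, and the scene view's visible right edge gives ≈+0.5 mm. Now the approach from behind.

>>> {"name": "arm_command", "arguments": {"increments": [[0, 0, 1.575, -0.1, 0.085, 0, 0.65], [0, 0, 1.575, -0.1, 0.085, 0, 0.65], [0, 0, 1.575, -0.1, 0.085, 0, 0.65], [0, 0, 1.575, -0.1, 0.085, 0, 0.65], [0, 0, 1.575, -0.1, 0.085, 0, 0.65], [0, 0, 1.575, -0.1, 0.085, 0, 0.65], [0, 0, 1.575, -0.1, 0.085, 0, 0.65], [0, 0, 1.575, -0.1, 0.085, 0, 0.65], [0, 0, 1.575, -0.1, 0.085, 0, 0.65], [0, 0, 1.575, -0.1, 0.085, 0, 0.65], [0, 0, 1.575, -0.1, 0.085, 0, 0.65], [0, 0, 1.575, -0.1, 0.085, -0.06, 0.65], [0, 0, 1.575, -0.1, 0.085, -0.1, 0.65], [0, 0, 1.575, -0.1, 0.085, -0.1, 0.65]]}}

```text
time_s: 7.7
position: [0.5515, -0.2917, 0.0508]
tool_rot: [[-0.046, 0.999, -0.006], [0.999, 0.046, 0.004], [0.004, -0.006, -1.0]]
wrist_force: [-0.1, 0.2, 1.6]
gripper_width: 0.0299
```

Run:
```python
from h import *
s=r.state(); print(s["time_s"],s["position"],s["wrist_force"],s["gripper_width"])
m=camera_model("wrist");p,d=get_image("wrist");cv2.imwrite("pics/w5.png",p[:,:,::-1])
for x in red(p,d,m): print(x)
P=cloud(m,d);H=hsv(p)
y=(H[...,0]>15)&(H[...,0]<35)&(H[...,1]>150)&(P[...,2]>.054)&(P[...,2]<.07)
for k,s,c in comps(y,15):
    v,u=np.nonzero(k); X=ray(m,u,v,.06); print(' y',c.round(),len(u),X.mean(0).round(4),(X.max(0)-X.min(0)).round(3))
p,d=get_image("side");cv2.imwrite("pics/side5.png",cv2.resize(p[120:300,140:350,::-1],None,fx=3,fy=3))
m=camera_model("side")
for x in red(p,d,m): print(x)
```

```text
7.7 [ 0.55154819 -0.2917203   0.05082358] [-0.09424131  0.19220925  1.61428475] 0.029891444296129006
(array([252.,  90.]), 26390, 0.0502, (548.4, -217.4), (67.4, 69.1), -87.5)
(array([59.,  9.]), 208, 0.0507, (327.7, 1602.8), (96.3, 316.3), -85.5)
(array([ 22., 147.]), 118, 0.051, (-97.9, 642.4), (95.8, 172.3), 7.1)
(array([280., 237.]), 469, 0.0507, (545.9, -199.8), (70.8, 103.1), 1.4)
(array([229., 258.]), 167, 0.052, (365.9, -216.8), (72.5, 153.6), -87.3)
```

View pics/w5.png

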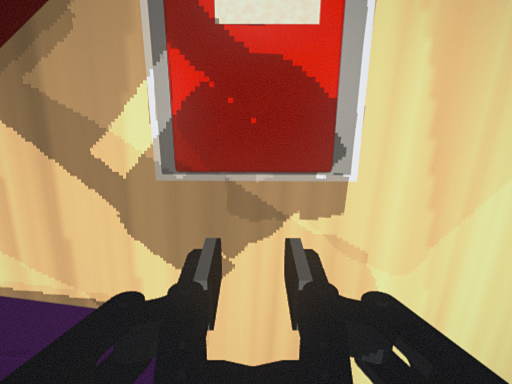

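View pics/side5.png

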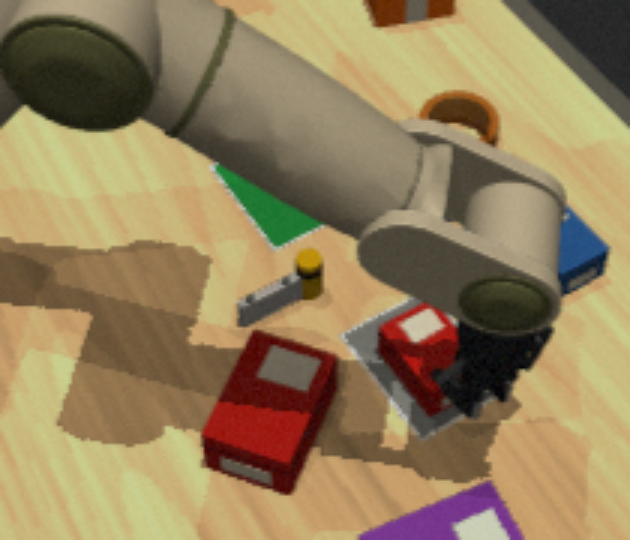

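>>> {"name": "arm_command", "arguments": {"increments": [[0, 0, -0.004, 0, 0, -0.03, 0.65], [0, 0, -0.004, 0, 0, -0.038, 0.65], [0, 0, -0.004, 0, 0, -0.038, 0.65], [0, 0, -0.004, -0.001, 0.01, -0.038, 0.65], [0, 0, -0.004, -0.001, 0.02, -0.038, 0.65], [0, 0, -0.004, -0.001, 0.028, -0.038, 0.65], [0, 0, -0.004, -0.0015, 0.036, -0.038, 0.65], [0, 0, -0.004, -0.0018, 0.043, -0.038, 0.65], [0, 0, -0.004, -0.0021, 0.05, -0.038, 0.65], [0, 0, -0.004, -0.0024, 0.057, -0.038, 0.65], [0, 0, -0.004, -0.0027, 0.064, -0.038, 0.65], [0, 0, -0.004, -0.003, 0.071, -0.038, 0.65], [0, 0, -0.004, -0.0033, 0.078, -0.038, 0.65], [0, 0, -0.004, -0.0036, 0.085, -0.038, 0.65], [0, 0, -0.004, -0.0038, 0.091, -0.038, 0.65], [0, 0, -0.004, -0.004, 0.096, -0.038, 0.65], [0, 0, -0.004, -0.0042, 0.1, -0.038, 0.65], [0, 0, -0.004, -0.0042, 0.1, -0.038, 0.65]]}}

```text
time_s: 10.05
position: [0.549, -0.1925, 0.0166]
tool_rot: [[-0.042, 0.999, -0.001], [0.999, 0.042, -0.0], [-0.0, -0.001, -1.0]]
wrist_force: [0.2, 0.3, 0.4]
gripper_width: 0.0298
```

```bash
cat > look.py <<'E'
from h import *
import sys
t=sys.argv[1]
s=r.state(); print(s["time_s"],s["position"],s["wrist_force"],s["gripper_width"])
g={"scene":((.4904,-.0476),(.598,-.0432)),"side":((.4868,-.0412),(.5938,-.0366))}
for n in ["scene","side","wrist"]:
    m=camera_model(n);p,d=get_image(n)
    for x in red(p,d,m):
        if abs(x[3][0]-550)<80 and abs(x[3][1]+50)<250:
            if n in g:
                a,b=map(np.array,g[n]);c=(a+b)/2;e=(b-a)/np.linalg.norm(b-a);q=np.array(x[3])/1000-c
                print(n,x,'lat',(q@e).round(4),'along',(q@[-e[1],e[0]]).round(4))
            else: print(n,x)
    if n=="wrist":
        P=cloud(m,d);H=hsv(p)
        y=(H[...,0]>15)&(H[...,0]<35)&(H[...,1]>150)&(P[...,2]>.054)&(P[...,2]<.07)
        for k,s,c in comps(y,15):
            v,u=np.nonzero(k); X=ray(m,u,v,.06); print(' y',c.round(),len(u),X.mean(0).round(4),(X.max(0)-X.min(0)).round(3))
    a=p[:,:,::-1] if n=="wrist" else cv2.resize(p[120:300,140:350,::-1],None,fx=3,fy=3)
    cv2.imwrite(f"pics/{n}{t}.png",a)
E
python3 look.py 6
```

```text
10.05 [ 0.54902371 -0.19254336  0.01658343] [0.18257617 0.25419343 0.36619494] 0.029848040760937847
scene (array([223., 230.]), 343, 0.05, (557.7, -111.4), (56.6, 90.5), 35.2) lat 0.0108 along -0.0665
side (array([265., 223.]), 222, 0.051, (526.4, -114.3), (51.7, 90.8), -18.1) lat -0.0171 along -0.0747
wrist (array([241., 155.]), 42805, 0.0502, (544.5, -136.0), (68.8, 89.6), 2.4)
```

View pics/scene6.png

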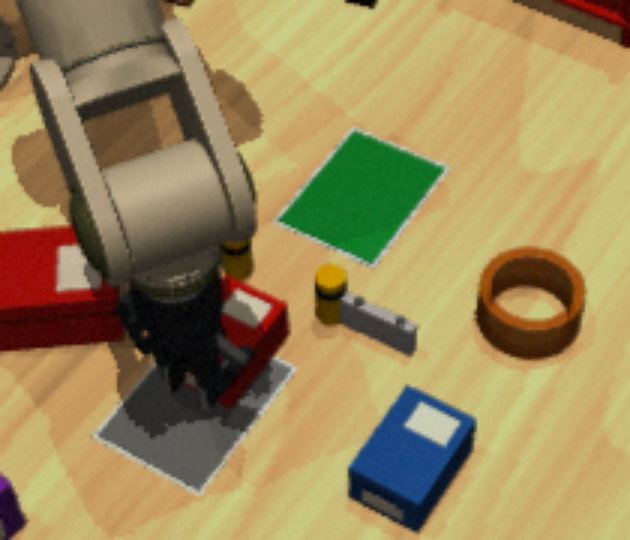

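View pics/wrist6.png

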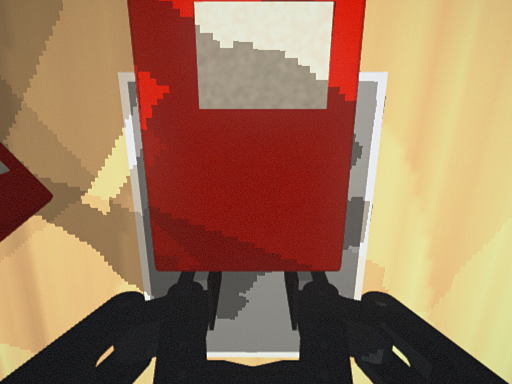

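View pics/side6.png

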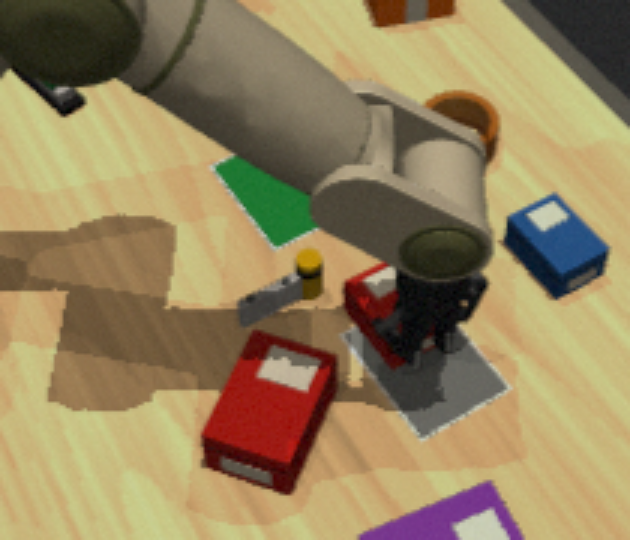

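Run:
```python
from h import *
m=camera_model("wrist");p=cv2.imread("pics/wrist6.png")[:,:,::-1]
# refine edges along rows: print saturation/colour transitions
H=hsv(p)
for v in (85,92):
    for lo,hi in((105,160),(345,400)):
        print(v,lo,[tuple(int(a) for a in H[v,u]) for u in range(lo,hi,3)])
pts={'matL':(119.5,73,.001),'matR':(387,73,.001),'cL':(154,268,.05),'cR':(341.5,268,.05)}
e=np.array([np.cos(np.radians(2.4)),np.sin(np.radians(2.4))])
R={}
for k,(u,v,z) in pts.items():
    X=ray(m,u,v,z)[:2]; R[k]=X; print(k,X.round(4),'lat',(X@e).round(4))
print('carton-mat lat',((R['cL']+R['cR']-R['matL']-R['matR'])/2@e), np.linalg.norm(R['matR']-R['matL']),np.linalg.norm(R['cR']-R['cL']))
```

```text
85 105 [(17, 121, 184), (17, 118, 184), (17, 118, 188), (17, 115, 184), (17, 124, 183), (18, 32, 198), (17, 35, 199), (20, 32, 200), (13, 22, 106), (14, 25, 112), (9, 16, 113), (3, 199, 137), (3, 223, 213), (3, 238, 211), (2, 225, 214), (3, 229, 214), (3, 236, 215), (2, 232, 215), (2, 216, 162)]
85 345 [(2, 219, 220), (3, 228, 220), (3, 221, 220), (2, 229, 218), (1, 188, 178), (19, 13, 163), (21, 16, 164), (12, 16, 164), (21, 16, 160), (21, 16, 162), (17, 14, 161), (107, 7, 241), (108, 5, 237), (109, 9, 240), (21, 107, 233), (21, 101, 234), (22, 101, 233), (22, 103, 231), (23, 102, 233)]
92 105 [(17, 119, 184), (17, 119, 184), (17, 121, 187), (17, 116, 187), (17, 116, 185), (15, 40, 199), (19, 36, 198), (19, 31, 200), (15, 28, 110), (15, 23, 112), (36, 12, 107), (2, 188, 126), (3, 226, 217), (2, 223, 214), (2, 223, 214), (3, 243, 213), (2, 230, 214), (3, 230, 215), (3, 241, 214)]
92 345 [(3, 226, 223), (3, 220, 221), (1, 217, 222), (2, 224, 215), (4, 59, 133), (19, 13, 163), (19, 17, 165), (17, 14, 162), (21, 16, 164), (27, 16, 160), (26, 13, 156), (107, 7, 241), (110, 6, 238), (110, 12, 245), (21, 111, 233), (21, 106, 233), (22, 104, 233), (23, 103, 233), (23, 100, 233)]
matL [ 0.4862 -0.1133] lat 0.481
matR [ 0.6049 -0.1084] lat 0.5998
cL [ 0.5117 -0.1811] lat 0.5037
cR [ 0.5811 -0.1781] lat 0.5731
carton-mat lat -0.00199721916989795 0.11882351475683928 0.06943987990178356
```

The wrist view has the carton at 2.4°, aligned, but perhaps 2 mm left of the mat's centre line. There is time to back off and measure the carton and both posts in one wrist view.

>>> {"name": "arm_command", "arguments": {"increments": [[0, 0, 0, 0.001, -0.03, 0, 0.65], [0, 0, 0, 0.001, -0.03, 0.06, 0.65], [0, 0, 0, 0, -0.03, 0.12, 0.65], [0, 0, 0, 0, -0.03, 0.17, 0.65], [0, 0, 0, 0, -0.03, 0.17, 0.65], [0, 0, 0, 0, -0.03, 0.17, 0.65]]}}

```text
time_s: 10.95
position: [0.5483, -0.2223, 0.1851]
tool_rot: [[-0.042, 0.999, -0.004], [0.999, 0.042, 0.002], [0.002, -0.004, -1.0]]
wrist_force: [-0.4, -0.0, -0.4]
gripper_width: 0.0302
```

```bash
python3 look.py 7
```

```text
10.95 [ 0.54832152 -0.22227591  0.18511214] [-0.35216432 -0.01230527 -0.37797261] 0.030150274538303583
scene (array([215., 233.]), 795, 0.0499, (547.1, -136.2), (72.0, 102.6), 2.3) lat -0.0008 along -0.0908
side (array([271., 224.]), 571, 0.0509, (542.6, -129.6), (70.7, 103.4), 1.5) lat -0.0016 along -0.0907
wrist (array([251.,  72.]), 8974, 0.0502, (544.4, -134.9), (69.3, 92.6), 2.4)
```

View pics/wrist7.png

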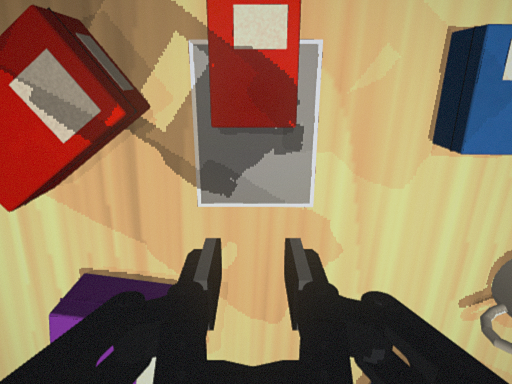

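Carton lateral offset: −0.8 mm (scene), −1.6 mm (side) and −2 mm (wrist), so about −1.4 mm, and parallel to the lane. I'll push on with a slight rightward drift, up to the gauge mouth.

>>> {"name": "arm_command", "arguments": {"increments": [[0, 0, 0, 0.001, -0.005, -0.06, 0.65], [0, 0, 0, 0.001, -0.005, -0.12, 0.65], [0, 0, 0, 0.001, -0.005, -0.16, 0.65], [0, 0, 0, 0.001, -0.005, -0.17, 0.65], [0, 0, 0, 0.001, 0.005, -0.171, 0.65], [0, 0, 0, 0.0008, 0.015, -0.171, 0.65], [0, 0, 0, 0.0007, 0.023, -0.171, 0.65], [0, 0, 0, 0.0007, 0.03, -0.171, 0.65], [0, 0, 0, 0.0007, 0.036, -0.171, 0.65], [0, 0, 0, 0.0006, 0.042, -0.171, 0.65], [0, 0, 0, 0.0005, 0.048, -0.171, 0.65], [0, 0, 0, 0.0004, 0.054, -0.171, 0.65], [0, 0, 0, 0.0003, 0.06, -0.171, 0.65], [0, 0, 0, 0.0002, 0.065, -0.171, 0.65], [0, 0, 0, 0.0002, 0.07, -0.171, 0.65], [0, 0, 0, 0.0002, 0.07, -0.171, 0.65]]}}

```text
time_s: 13.1
position: [0.5482, -0.1514, 0.0134]
tool_rot: [[-0.042, 0.999, -0.005], [0.999, 0.042, 0.003], [0.003, -0.005, -1.0]]
wrist_force: [-0.6, -1.5, 0.4]
gripper_width: 0.0297
```

```bash
python3 look.py 8
```

```text
13.1 [ 0.54820614 -0.15143251  0.0133844 ] [-0.59819125 -1.51725773  0.41850131] 0.029697457657608006
scene (array([231., 221.]), 301, 0.05, (560.9, -74.7), (53.2, 96.8), 32.6) lat 0.0155 along -0.03
side (array([259., 216.]), 217, 0.0507, (521.8, -92.7), (53.6, 125.2), -14.4) lat -0.0208 along -0.053
wrist (array([241., 158.]), 44693, 0.0502, (543.7, -95.3), (68.8, 88.9), 2.4)
 y [48.  5.] 753 [ 0.4917 -0.0561  0.06  ] [0.019 0.004 0.   ]
 y [448.   5.] 693 [ 0.5939 -0.0519  0.06  ] [0.019 0.003 0.   ]
```

View pics/wrist8.png

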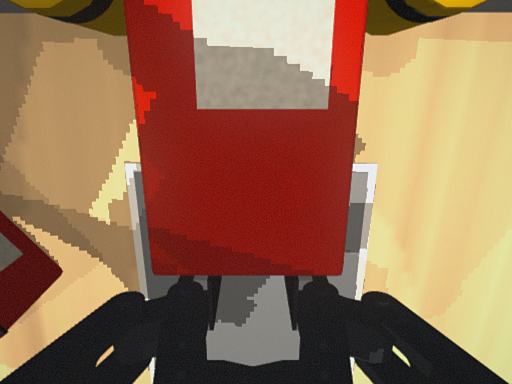

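View pics/scene8.png

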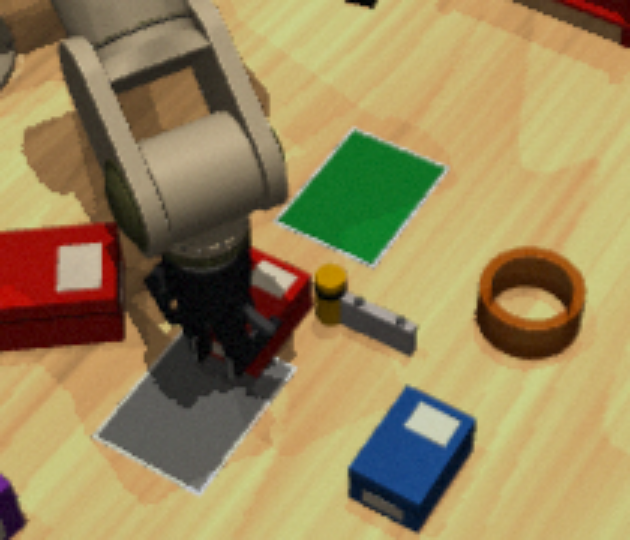

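Relative to the posts seen in the wrist view, the carton is now −0.9 mm off centre at 2.4°. I'll push it through the gap.

>>> {"name": "arm_command", "arguments": {"increments": [[0, 0, 0, -0.0002, 0.007, 0, 0.65], [0, 0, 0, -0.0004, 0.014, 0, 0.65], [0, 0, 0, -0.0006, 0.021, 0, 0.65], [0, 0, 0, -0.0009, 0.028, 0, 0.65], [0, 0, 0, -0.0012, 0.035, 0, 0.65], [0, 0, 0, -0.0015, 0.042, 0, 0.65], [0, 0, 0, -0.0018, 0.049, 0, 0.65], [0, 0, 0, -0.002, 0.056, 0, 0.65], [0, 0, 0, -0.0023, 0.063, 0, 0.65], [0, 0, 0, -0.0026, 0.07, 0, 0.65], [0, 0, 0, -0.0029, 0.077, 0, 0.65], [0, 0, 0, -0.0032, 0.084, 0, 0.65], [0, 0, 0, -0.0034, 0.09, 0, 0.65], [0, 0, 0, -0.0037, 0.096, 0, 0.65], [0, 0, 0, -0.0038, 0.1, 0, 0.65], [0, 0, 0, -0.0038, 0.1, 0, 0.65]]}}

```text
time_s: 15.25
position: [0.5445, -0.0525, 0.0148]
tool_rot: [[-0.041, 0.999, -0.005], [0.999, 0.041, 0.002], [0.002, -0.005, -1.0]]
wrist_force: [-9.4, -7.7, 17.7]
gripper_width: 0.0297
```

```bash
python3 look.py 9
```

```text
15.25 [ 0.54452655 -0.05251409  0.01475685] [-9.36606934 -7.72457312 17.68384166] 0.029731807694384358
scene (array([249., 198.]), 228, 0.0502, (550.7, -6.1), (58.1, 122.1), 4.9) lat 0.0081 along 0.039
side (array([246., 196.]), 185, 0.0514, (531.1, 0.3), (58.2, 122.7), -1.3) lat -0.0075 along 0.0396
wrist (array([241., 156.]), 43616, 0.0502, (540.3, 3.8), (68.7, 89.6), 2.3)
 y [ 88. 277.] 4911 [ 0.4888 -0.0384  0.06  ] [0.031 0.031 0.   ]
 y [406. 276.] 4638 [ 0.5952 -0.0332  0.06  ] [0.031 0.029 0.   ]
```

View pics/wrist9.png

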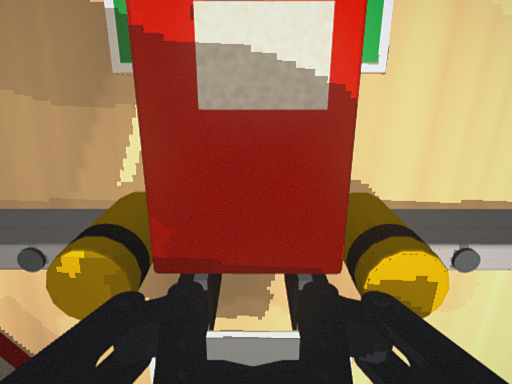

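View pics/scene9.png

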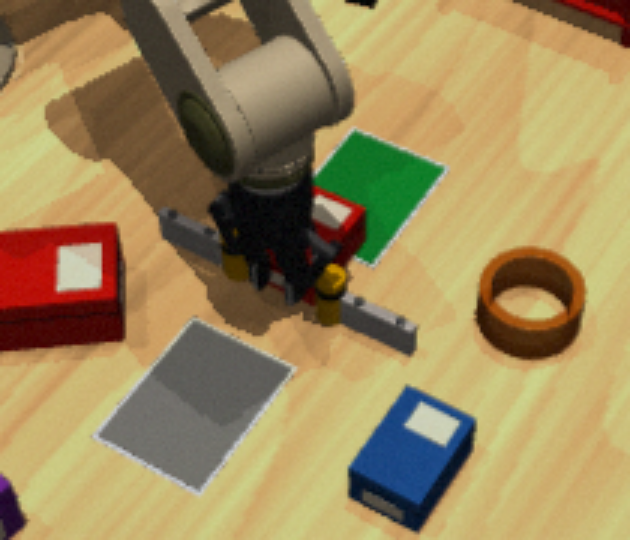

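The carton is in the gap and aligned, but the wrist force is 17.7 N up. The finger links are resting on the post tops, because the linkage flares at about 60 mm height. I'll back off, raise the tool 18 mm so the links clear the posts, and push with the tips higher.

>>> {"name": "arm_command", "arguments": {"increments": [[0, 0, 0, 0.0002, -0.006, 0, 0.65], [0, 0, 0, 0.0005, -0.015, 0.002, 0.65], [0, 0, 0, 0.001, -0.03, 0.01, 0.65], [0, 0, 0, 0.001, -0.03, 0.02, 0.65], [0, 0, 0, 0.001, -0.03, 0.02, 0.65]]}}

```text
time_s: 16.02
position: [0.546, -0.0827, 0.0357]
tool_rot: [[-0.041, 0.999, -0.003], [0.999, 0.041, 0.001], [0.002, -0.003, -1.0]]
wrist_force: [0.2, -0.2, -0.7]
gripper_width: 0.0296
```

```bash
python3 look.py 10
```

```text
16.025 [ 0.54596591 -0.0826944   0.03569832] [ 0.20096085 -0.17886264 -0.72126556] 0.029622300839935157
scene (array([247., 198.]), 399, 0.05, (542.9, 4.8), (71.9, 97.7), 2.3) lat 0.0008 along 0.0502
side (array([245., 194.]), 287, 0.0514, (539.0, 10.3), (69.1, 101.3), 2.4) lat 0.0008 along 0.0492
wrist (array([248.,  92.]), 32220, 0.0502, (540.9, -9.1), (63.5, 68.8), -87.7)
 y [105. 183.] 5036 [ 0.4894 -0.0412  0.06  ] [0.031 0.03  0.   ]
 y [392. 183.] 5049 [ 0.5947 -0.0367  0.06  ] [0.031 0.03  0.   ]
```

View pics/wrist10.png

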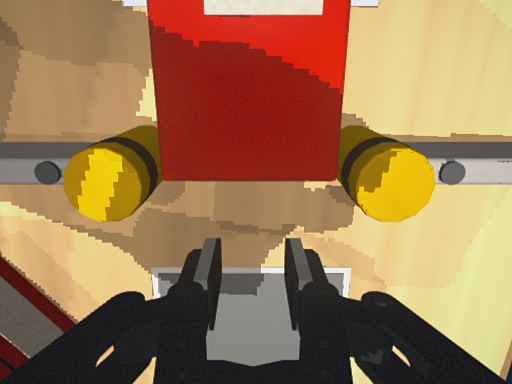

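View pics/side10.png

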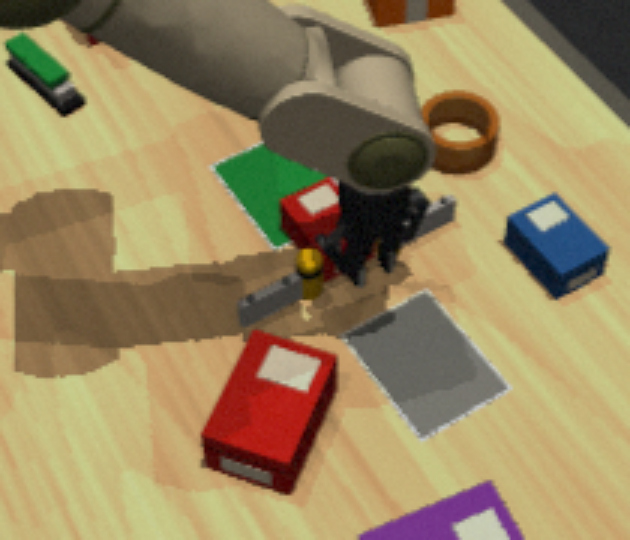

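>>> {"name": "arm_command", "arguments": {"increments": [[0, 0, 0, -0.0015, 0.005, -0.004, 0.75], [0, 0, 0, -0.002, 0.012, -0.004, 0.75], [0, 0, 0, -0.0025, 0.02, -0.004, 0.75], [0, 0, 0, -0.0028, 0.026, -0.004, 0.75], [0, 0, 0, -0.003, 0.032, -0.004, 0.75], [0, 0, 0, -0.0033, 0.038, -0.004, 0.75], [0, 0, 0, -0.0035, 0.044, -0.004, 0.75], [0, 0, 0, -0.0037, 0.05, -0.004, 0.75], [0, 0, 0, -0.004, 0.056, -0.004, 0.75]]}}

```text
time_s: 17.3
position: [0.5414, -0.0259, 0.0307]
tool_rot: [[-0.042, 0.999, -0.005], [0.999, 0.042, 0.002], [0.002, -0.005, -1.0]]
wrist_force: [-0.5, -2.2, 0.1]
gripper_width: 0.0215
```

```bash
python3 look.py 11
```

```text
17.3 [ 0.54142966 -0.02587941  0.03069904] [-0.4538834  -2.2060645   0.14676675] 0.021458998796812276
scene (array([253., 194.]), 242, 0.0496, (553.7, 20.2), (57.5, 127.3), 9.7) lat 0.0122 along 0.0652
side (array([242., 192.]), 180, 0.0508, (532.3, 26.5), (58.8, 123.5), 3.0) lat -0.0052 along 0.0657
wrist (array([249., 140.]), 36195, 0.0502, (539.1, 32.5), (68.8, 92.4), 2.4)
 y [109. 298.] 893 [ 0.4842 -0.0311  0.06  ] [0.024 0.02  0.   ]
 y [398. 299.] 893 [ 0.599  -0.0264  0.06  ] [0.026 0.018 0.   ]
 y [124. 346.] 26 [ 0.4884 -0.0551  0.06  ] [0.003 0.003 0.   ]
 y [382. 347.] 32 [ 0.5965 -0.0503  0.06  ] [0.003 0.003 0.   ]
```

View pics/wrist11.png

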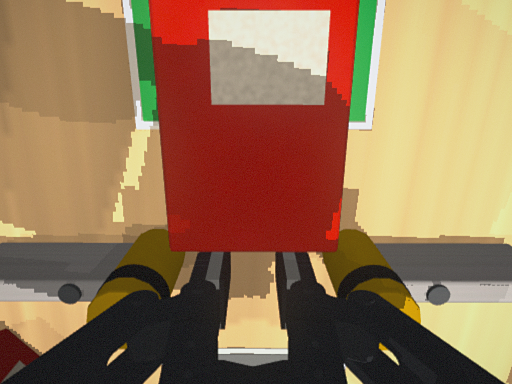

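No post contact now, and the only force is about 2.2 N of pushing. I'll continue onto the green mat.

>>> {"name": "arm_command", "arguments": {"increments": [[0, 0, 0, -0.0003, 0.006, 0, 0.75], [0, 0, 0, -0.0005, 0.012, 0, 0.75], [0, 0, 0, -0.0008, 0.018, 0, 0.75], [0, 0, 0, -0.001, 0.024, 0, 0.75], [0, 0, 0, -0.0013, 0.03, 0, 0.75], [0, 0, 0, -0.0015, 0.036, 0, 0.75], [0, 0, 0, -0.0018, 0.042, 0, 0.75], [0, 0, 0, -0.002, 0.048, 0, 0.75], [0, 0, 0, -0.0023, 0.054, 0, 0.75], [0, 0, 0, -0.0026, 0.06, 0, 0.75], [0, 0, 0, -0.0028, 0.066, 0, 0.75], [0, 0, 0, -0.003, 0.071, 0, 0.75], [0, 0, 0, -0.003, 0.074, 0, 0.75], [0, 0, 0, -0.003, 0.074, 0, 0.75]]}}

```text
time_s: 19.2
position: [0.5382, 0.0488, 0.0306]
tool_rot: [[-0.042, 0.999, -0.005], [0.999, 0.042, 0.003], [0.003, -0.005, -1.0]]
wrist_force: [-0.2, -0.3, 0.2]
gripper_width: 0.0211
```

```bash
python3 look.py 12
```

```text
19.2 [0.53816153 0.04875977 0.03055965] [-0.24261836 -0.25407605  0.18576096] 0.021058773504108234
scene (array([263., 182.]), 190, 0.0488, (544.9, 94.8), (64.7, 121.8), -0.2) lat 0.0064 along 0.1401
side (array([231., 180.]), 142, 0.0505, (528.1, 100.1), (58.3, 124.3), 5.0) lat -0.0062 along 0.1394
wrist (array([249., 140.]), 36113, 0.0502, (536.0, 106.8), (68.8, 92.0), 2.4)
```

View pics/wrist12.png

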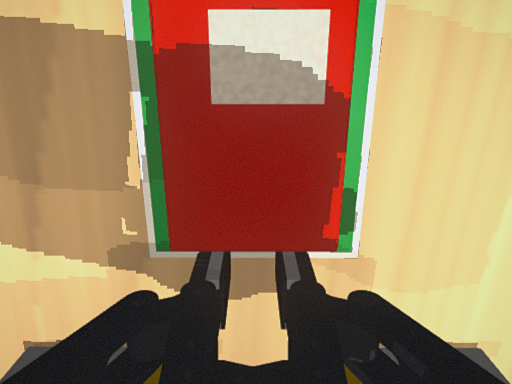

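>>> {"name": "arm_command", "arguments": {"increments": [[0, 0, 0, 0.0005, -0.01, 0, 0.75], [0, 0, 0, 0.001, -0.02, 0.005, 0.75], [0, 0, 0, 0.001, -0.025, 0.05, 0.75], [0, 0, 0, 0.001, -0.025, 0.11, 0.75], [0, 0, 0, 0.001, -0.06, 0.17, 0.75], [0, 0, 0, 0.001, -0.12, 0.2, 0.75], [0, 0, 0, 0.001, -0.18, 0.2, 0.75], [0, 0, 0, 0.001, -0.24, 0.2, 0.75], [0, 0, 0, 0.001, -0.25, 0.2, 0.75], [0, 0, 0, 0.001, -0.25, 0.2, 0.75]]}}

```text
time_s: 20.6
position: [0.5388, -0.2023, 0.2305]
tool_rot: [[-0.04, 0.999, -0.006], [0.999, 0.04, 0.003], [0.003, -0.005, -1.0]]
wrist_force: [-0.4, 0.5, -0.1]
gripper_width: 0.0214
```

```bash
python3 look.py 13
python3 - <<'E'
from h import *
for n in ["scene","side"]:
    p,d=get_image(n); cv2.imwrite(f"pics/{n}_full.png",p[:,:,::-1])
    f=np.load(f"{n}0.npz")['p']
    df=cv2.absdiff(f,p).max(2)
    print(n)
    H0,H1=hsv(f),hsv(p)
    for nm,lo,hi in(("blue",100,120),("amber",5,15)):
        for H in(H0,H1):
            mk=(H[...,0]>=lo)&(H[...,0]<=hi)&(H[...,1]>170)&(H[...,2]>50); mk[:140]=0; mk[300:]=0; mk[:,:180]=0; mk[:,380:]=0
            c=comps(mk,100); print(nm,[(x[2].round(1),x[1][4]) for x in c])
E
```

```text
20.6 [ 0.5388363  -0.2023006   0.23049577] [-0.35881875  0.45960977 -0.14784397] 0.021430486198361264
scene (array([260., 179.]), 605, 0.0494, (538.1, 103.4), (71.5, 104.5), 2.9) lat -0.0 along 0.1489
side (array([234., 177.]), 444, 0.0513, (534.8, 111.6), (70.5, 104.2), 2.4) lat 0.001 along 0.1506
scene
blue [(array([275.4, 270.9]), np.int32(703))]
blue [(array([275.4, 270.8]), np.int32(702))]
amber [(array([369.9, 169.7]), np.int32(298)), (array([316.5, 220.4]), np.int32(838))]
amber [(array([369.9, 169.6]), np.int32(302)), (array([316.4, 220.5]), np.int32(843))]
side
blue [(array([326.9, 201.2]), np.int32(319))]
blue [(array([327.2, 201.5]), np.int32(320))]
amber [(array([291.8, 164.1]), np.int32(411))]
amber []
```

View pics/scene13.png

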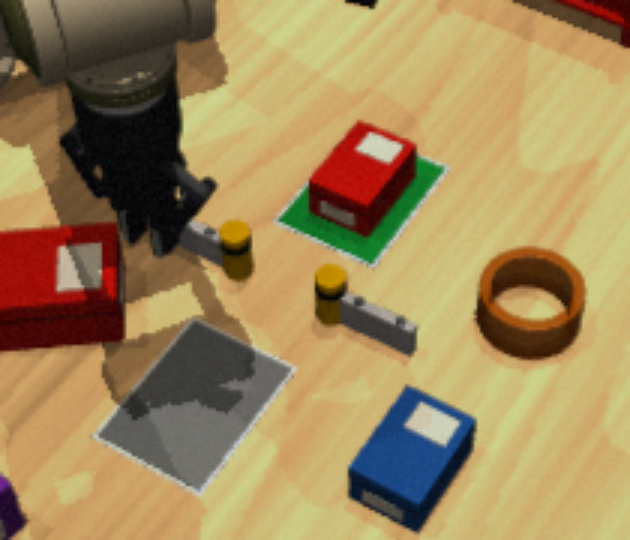

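View pics/side_full.png

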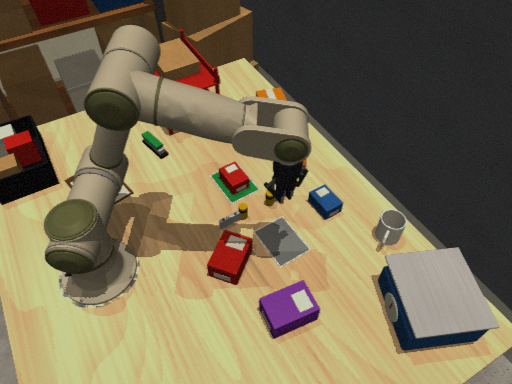

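The red carton is centred on the green mat (lateral 0 to 1 mm, along 149 to 151 mm). The blue carton and tape roll have not moved, and the arm is clear, so I'm handing in.

```bash
python3 -c "
from bench import r
print(r.finish_job())"
```

```text
the job is handed in; nothing more can be done
None
```

The small red carton went through the gauge end first and now lies wholly on the green mat. I handed the job in at about 21 s, well inside the 61 s limit.

**What I did:** I squared the carton to the lane and centred it with a two-finger push on its side. I then pushed it from behind through the gap and onto the mat. It stayed flat throughout.

**Last checks:**
- **Carton position:** the scene and side cameras put it 0 to 1 mm off the lane line and 149 to 151 mm beyond the gauge. It is about parallel to the lane (2.4 to 2.9° against 2.4°), with its top at 50 mm.
- **Other things:** the blue carton (both views) and the tape roll (scene view) were where they started. The arm hid the roll in the last side view. I checked the stapler only by eye, and it looked unmoved.
- **Arm:** it was clear of everything at hand-in.

**What went wrong:** partway through the gap, the finger links rested on the fixed gauge, most likely on the post tops. The wrist force read about 18 N upward and 9 N sideways at the end of that move; I did not see the peak in between. I backed off, raised the tool about 16 mm and finished with only about 2 N of pushing force.

**Where the measurements disagreed:** the scene and side cameras differed by about 4 to 7 mm in absolute position. I therefore used positions relative to the gauge, which agreed to 1 or 2 mm.

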